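Unlock the torch from its dock and light the piston

TASK

I want to look inside the upturned piston for cracks, so give me light: push the red tab of the dock's sliding lock towards the torch until the lock clicks fully open, then draw the lit torch straight up out of its cup. Turn it to slant about midway between upright and level, with its lens aimed into the middle of the piston's open mouth from 10 to 15 cm away, and finish still holding it steady like that, touching nothing else. Leave the lock open, and do not disturb the piston or the other parts lying about.

Things in the scene. Friction and masses are not known exactly. Their poses are not given: they have to be found in the camera images.
- cup_mouth (a point): On the cup axis of the black and grey torch dock screwed to the bench, 65 mm above the bench. x: along the dock from lock tab to cup (the way the lock opens); z up. Round cup, bore 47 mm, inner floor 12 mm above the bench. Dock 90 mm wide, 71 mm high, from 129 mm behind the cup axis (-x, tab end) to 47 mm beyond it. Fixed in a run; place and yaw vary.
- lock (a joint): Travel in m of the steel keyhole plate on top of the dock: 0 locked (its 33 mm slot lies over the torch head's shoulder, so the torch cannot be lifted), 0.028 fully open (wide opening frees the head). Slides along +x of cup_mouth. A sprung ball catch holds it at either end: about 5 N to start, then it runs easily, snaps over the last 4 mm and stays.
- lock_tab (a point): Middle of the outer face (the one to push, looking to -x of the dock) of the upright red thumb tab on the lock plate: 40 mm wide, 64 to 90 mm above the bench, 11 mm thick; this point at 77 mm. Locked, the face is 114 mm from the cup axis; open, 86 mm. Axes as cup_mouth.
- torch_grip (a point): Middle of the handle, on the axis, of the lit dark metal torch, 175 mm long, 160 g, head down in the cup. 130 mm from the lens, 48 mm below the tail end. z points from lens to tail; the beam leaves along -z. Head 42 mm in diameter over the first 45 mm, then handle 31 mm. In the dock the handle is free from 75 to 187 mm above the bench, this point at 142 mm.
- torch_lens (a point): Centre of the lens of the torch (front face of its head), on its axis; axes as torch_grip. 12 mm above the bench while in the dock; the torch must be lifted by 60 mm to be clear of the dock.
- piston_mouth (a point): Centre of the open mouth of the grey aluminium piston that stands upside down, loose, on the bench: 67 mm in diameter, 58 mm high, this point at the top, 58 mm above the bench; z up. To be lit, not touched.
- con_rod_mid (a point): Middle of a steel connecting rod lying flat, 70 x 156 x 20 mm, long along its y axis; bystander.
- ball_bearing_mid (a point): Middle of a ball bearing lying flat, 52 mm in diameter, 15 mm high; bystander.
- spark_plug_mid (a point): Middle of a spark plug lying on the bench, 77 mm long along its y axis, 21 mm high; bystander.
- torch: The same torch; origin at the lens, axes as torch_grip.
- piston: The same piston; origin at the centre of its underside, on the bench.
- dock: The same dock; origin on the bench, 65 mm below cup_mouth, same axes.
Things that resemble listed ones, but are neither listed nor needed, are in the scene too. Leave any pink look-alike of the torch alone. What is shaped like the piston but orange is not meant.

How it is judged:
By the outcome, as a careful person would: the job done as asked, in the order asked, and still so for the second after the job is handed in, while the arm keeps its last pose, push and grip.
It also fails if it takes over 45 s, if anything falls off the work surface, if the arm or the gripper's body presses on something with over 40 N, if the wrist force passes 120 N, or if a joint passes its speed limit or range.

ROBOT

A 6-joint arm with a two-finger parallel gripper is mounted at the origin on a cart in front of the work surface, level with it; the furniture and walls round the work are solid. World frame = base frame: x ahead of the robot, y to its left, z up, the work surface at z = 0. Lengths are in m, angles in rad, forces in N, time in s.
With the tool pointing down it reaches from about 0.35 to 1 m from the base axis. Payload 7.1 kg.
Tool frame: the origin (TCP) lies between the finger pads; the fingertips stand 22 mm ahead of it and the grasp point (between the pads) lies 3 mm ahead of it; x points along the fingers, y is the direction in which the jaws open and shut, and the axes are right-handed (so a half turn about x gives the same grasp; the last joint's range is limited). The gripper opens to 85 mm and grips with 20 to 120 N. Pads are 22 mm wide; open, the fingers measure 114 mm over their backs; the gripper's body (76 mm by 85 mm) begins 54 mm behind the grasp point. The pads swing forward as they close: fully open they stand 13 mm farther back than shut.
Start: joints at [1.125, 0.423, 1.63, -0, 1.089, -0.019], TCP at [0.259, 0.569, 0.253] pointing down, gripper open.
Joint ranges: [-3, 3], [-0.9, 2.11], [0.09, 2.58], [-1.31, 4.45], [0.11, 2.69], [-2.54, 2.54]. Speed limits (rad/s): [2.39, 2.39, 3.01, 3.14, 3.14, 3.14].

INTERFACE

Orientations are given as a rotation vector (axis times angle).
In Python, from rig import manip gives the robot as it stands. The module is installed in compiled form; this text tells all that it offers. Calls block until the motion is done:
- manip.move_to(position, orientation): joint-space move of the TCP to a pose.
- manip.servo_line(position, orientation=None, rate=0.15): straight line of the TCP; orientation=None keeps the orientation; rate is the mean speed in m/s.
- manip.set_joints(angles): joint-space move.
- manip.command_gripper(opening, f_grip=None): finger opening in m; f_grip is the grip in N (None keeps the last); returns when the fingers have stopped.
- manip.hold(seconds).
- manip.solve_ik(position, orientation): joint angles nearest the present ones, or None.
- manip.camera(name): name is "scene" or "top"; returns a dict with "image" (480x640x3 uint8, red, green, blue), "fx", "fy", "cx", "cy" (pixels), "cam_to_world" (4x4, takes a point from camera to world coordinates). Camera axes: x right, y down, z forward; pixel columns grow to the right and rows downward; lengths in m; the calibration is good to about 2 mm. A picture is of the moment at which its call begins. There is no depth.
A pose or a line that the arm cannot do raises manip.IKError and nothing moves.
- manip.sign_off(): hands the job in, once; it reports no verdict.
Readings, each from a call of its own:
- manip.get_time(): time.
- manip.get_joint_positions(): joint angles.
- manip.get_joint_vel(): joint speeds.
- manip.get_tau(): joint torques, N m.
- manip.get_position(): TCP position.
- manip.get_ee_rot(): TCP orientation.
- manip.get_contact_force(): force on the tool from outside, world axes, zero at the start.
- manip.get_torque(): the same for the moment, N m.
- manip.get_width(): finger opening in m.
Only numpy, scipy, OpenCV 4.12 (cv2) and the standard library are available. Lean on these libraries where they do the work, as an engineer would, in place of code of your own. Each camera call takes 0.05 s, during which the arm holds its last target. There are 200 camera calls.

## Working session

There is one attempt and no reset: what is moved stays moved. The work goes in short steps, each a Python script; the robot and the scene stay as the last script left them, time stands still between calls to the robot, and variables do not carry over. Pictures are saved under pics/ and viewed, about 8 in all and at most 12, crops included, and the job is handed in when it is done.

```bash
mkdir -p pics; python3 - <<'E'
from rig import manip
import cv2,pickle
d={}
for n in("scene","top"):
    c=manip.camera(n); d[n]=c
    cv2.imwrite(f"pics/{n}0.png",c["image"][:,:,::-1])
    print(n,c["fx"],c["fy"],c["cx"],c["cy"],c["cam_to_world"].round(3).tolist())
pickle.dump(d,open("c0.pkl","wb"))
print(manip.get_time(),manip.get_ee_rot(),manip.get_width())
E
```

```text
scene 611.971626774811 611.971626774811 319.03769656354893 234.6700231842265 [[-0.825, -0.305, 0.476, -0.098], [-0.565, 0.444, -0.695, 1.087], [0.001, -0.842, -0.539, 0.742], [0.0, 0.0, 0.0, 1.0]]
top 529.8893527155392 529.8893527155392 325.32452081111387 243.84786674067033 [[0.03, -0.991, 0.128, 0.333], [-0.999, -0.032, -0.014, 0.284], [0.018, -0.128, -0.992, 0.969], [0.0, 0.0, 0.0, 1.0]]
0.1 [ 0.33371316  1.54509779 -0.33588691] 0.08516761321734422
```

View pics/scene0.png

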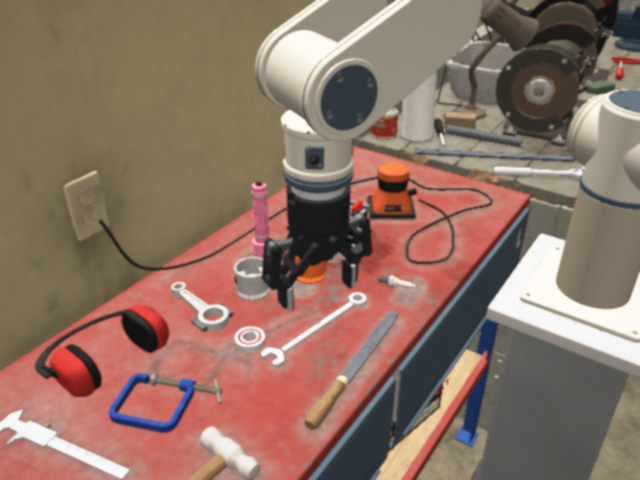

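View pics/top0.png

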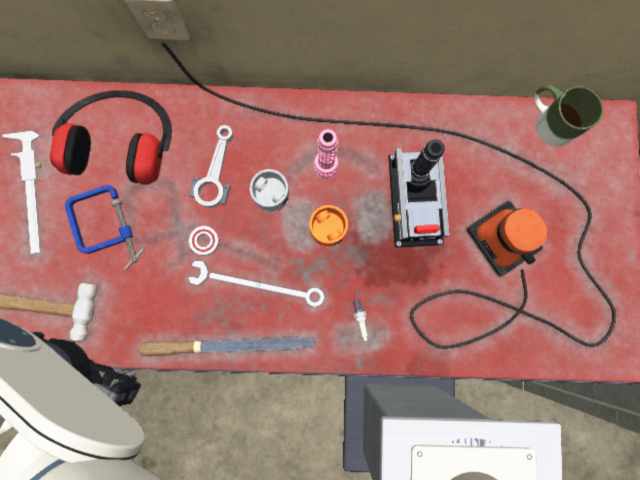

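The top view shows the dark torch in its dock at (430,155) with the red tab at (427,229). The grey piston is at (269,190). Possible mix-ups are the pink torch (327,150), the orange piston (328,225), the orange sander (515,235) and the red earmuffs (70,150). By the description I choose the dark torch and the grey piston, and check both in a crop.

```bash
cat > h.py <<'E'
import numpy as np,cv2,pickle
def ray(c,u,v):
    T=c["cam_to_world"];d=T[:3,:3]@np.array([(u-c["cx"])/c["fx"],(v-c["cy"])/c["fy"],1]);return T[:3,3],d
def onz(c,u,v,z):
    o,d=ray(c,u,v);return o+d*(z-o[2])/d[2]
def proj(c,p):
    T=c["cam_to_world"];q=T[:3,:3].T@(np.asarray(p)-T[:3,3]);return np.array([c["cx"]+c["fx"]*q[0]/q[2],c["cy"]+c["fy"]*q[1]/q[2]])
E
python3 - <<'E'
from h import *
c=pickle.load(open("c0.pkl","rb"))["top"]
im=c["image"][:,:,::-1]
a=cv2.resize(im[130:255,235:455],None,fx=3.6,fy=3.6,interpolation=cv2.INTER_CUBIC)
cv2.imwrite("pics/crop1.png",a)
for n,u,v,z in[("tab",427,229,.09),("dockNL",397,245,0.0),("tail",434,150,.187),("piston",269,188,.058),("rod",212,165,.01),("bearing",204,240,.015),("plug",361,320,.01),("pink",327,136,.187),("sander",515,230,.1),("edge",430,375,0)]:
    print(n,onz(c,u,v,z).round(3))
E
```

```text
tab [0.477 0.101 0.09 ]
dockNL [0.46  0.138 0.   ]
tail [0.584 0.111 0.187]
piston [0.546 0.373 0.058]
rod [0.597 0.485 0.01 ]
bearing [0.456 0.49  0.015]
plug [0.321 0.202 0.01 ]
pink [0.6   0.275 0.187]
sander [ 0.478 -0.044  0.1  ]
edge [0.227 0.075 0.   ]
```

View pics/crop1.png

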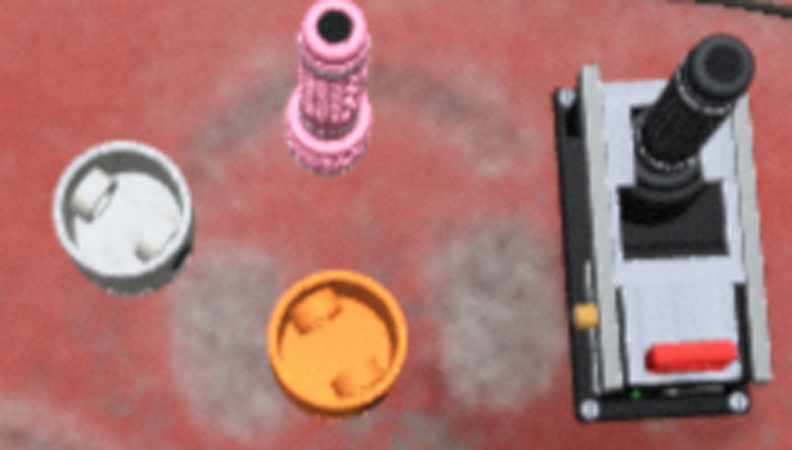

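The crop confirms the choice: the grey piston's rim is centred at about (269,188), the torch tail at (436,147), and the tab's top edge at about (427,228) faces the robot side. Next I measure these precisely.

```bash
python3 - <<'E'
from h import *
c=pickle.load(open("c0.pkl","rb"))["top"]
im=c["image"];hsv=cv2.cvtColor(im,cv2.COLOR_RGB2HSV)
f=lambda u,v:(235+u/3.6,130+v/3.6)
# tab
m=((hsv[...,1]>190)&(hsv[...,2]>185)&((hsv[...,0]<6)|(hsv[...,0]>172))).astype(np.uint8);w=np.zeros_like(m);w[215:245,405:450]=1;m&=w
pts=np.argwhere(m)[:,::-1].astype(np.float32);r=cv2.minAreaRect(pts);print("tab",len(pts),r)
B=cv2.boxPoints(r)
for b in B: print(b,onz(c,*b,.09)[:2].round(4))
# tail
t=onz(c,*f(723,60),.187);print("axis from tail",t.round(4))
# yaw
P=lambda u,v,z:onz(c,*f(u,v),z)[:2]
for a,b,z in[((590,409),(566,97),.01),((610,390),(590,68),.071),((768,378),(745,110),.071)]:
    d=P(*b,z)-P(*a,z);print("yaw",np.degrees(np.arctan2(d[1],d[0])),np.linalg.norm(d))
print("width screws",np.linalg.norm(P(590,409,.01)-P(738,401,.01)),"ctr",(P(590,409,.01)+P(738,401,.01))/2)
# piston rim: grey, low sat
g=((hsv[...,1]<60)).astype(np.uint8);w[:]=0;w[160:220,240:300]=1;g&=w
k,_=cv2.findContours(g,cv2.RETR_EXTERNAL,cv2.CHAIN_APPROX_NONE);k=max(k,key=cv2.contourArea)
h=cv2.convexHull(k);(x,y),R=cv2.minEnclosingCircle(h);print("pist",x,y,R,cv2.boundingRect(k),onz(c,268.9,188.3,.058).round(4))
E
```

```text
tab 51 ((426.92645263671875, 229.97132873535156), (20.024986267089844, 2.946319580078125), 2.862405300140381)
[416.85287 230.94266] [0.4731 0.118 ]
[417.00003 228.     ] [0.4782 0.1178]
[437.00003 229.     ] [0.4776 0.084 ]
[436.85287 231.94266] [0.4725 0.0842]
axis from tail [0.5891 0.1081 0.187 ]
yaw 5.051762076711008 0.1636047858335542
yaw 4.129028170679571 0.1585441816635682
yaw 4.869026241916017 0.13195423161500022
width screws 0.07577647581965578 ctr [0.46466892 0.09800148]
pist 277.5 196.0 31.484222412109375 (250, 169, 50, 51) [0.5455 0.3728 0.058 ]
```

```bash
cat >> h.py <<'E'
from scipy.spatial.transform import Rotation as Ro
A=np.array([.5891,.1081]);yaw=np.radians(4.7)
ex=np.array([np.cos(yaw),np.sin(yaw)])
def rv(x,y):
    x=np.array(x,float);y=np.array(y,float);return Ro.from_matrix(np.c_[x,y,np.cross(x,y)]).as_rotvec()
def dk(s,z): return np.r_[A+s*ex,z]
E
python3 - <<'E'
from h import *
from rig import manip as m
o=min([rv([0,0,-1],s*np.array([-ex[1],ex[0],0])) for s in(1,-1)],key=lambda o:np.abs(m.solve_ik(dk(-.155,.26),o)-m.get_joint_positions()).sum())
print(m.solve_ik(dk(-.155,.26),o))
m.command_gripper(0.0)
m.move_to(dk(-.155,.26),o)
m.servo_line(dk(-.155,.097),rate=.15)
f0=m.get_contact_force();e=np.r_[ex,0]
print(m.get_time(),f0,m.get_width())
for s in np.r_[np.arange(-.145,-.0955,.003)]:
    m.servo_line(dk(s,.097),rate=.04)
    p=m.get_position();f=(m.get_contact_force()-f0)
    print(round(s,4),((p[:2]-A)@ex).round(4),f.round(1))
    if abs(f@e)>22: break
print(m.get_time());c=m.camera("top");pickle.dump(c,open("c1.pkl","wb"))
cv2.imwrite("pics/t1.png",cv2.resize(c["image"][100:260,340:500,::-1],None,fx=3.6,fy=3.6,interpolation=cv2.INTER_CUBIC))
c=m.camera("scene");cv2.imwrite("pics/s1.png",c["image"][:,:,::-1])
E
```

```text
[ 1.89327050e-01  1.45541722e-01  2.00521042e+00 -4.44089210e-16
  9.90840511e-01 -1.46349975e+00]
3.9333 [0.01850139 0.89184088 0.13564309] -5.035333026354289e-05
-0.145 -0.1445 [ 0.  -0.6 -0.1]
-0.142 -0.1419 [-0.4 -0.7 -1. ]
-0.139 -0.1388 [-0.3 -0.5 -1.3]
-0.136 -0.1357 [-0.2  0.   0.2]
-0.133 -0.1328 [ 0.5 -1.1  0.3]
-0.13 -0.1298 [-0.1 -0.8 -0.2]
-0.127 -0.1267 [-1.1 -0.6 -0.1]
-0.124 -0.1243 [-0.9 -2.1 -0.5]
-0.121 -0.1208 [-0.6 -0.4  0.1]
-0.118 -0.1171 [-0.1 -0.4 -0.5]
-0.115 -0.1144 [-1.1 -1.2  0. ]
-0.112 -0.1116 [ 0.1 -0.9 -0.1]
-0.109 -0.1087 [ 1.2 -0.7  0. ]
-0.106 -0.1057 [-0.6 -0.3 -0.7]
-0.103 -0.1027 [-0.  -1.4 -0.2]
-0.1 -0.0997 [-0.7 -0.8 -0.5]
-0.097 -0.0969 [-0.7 -1.3 -0.3]
8.3333
```

View pics/s1.png

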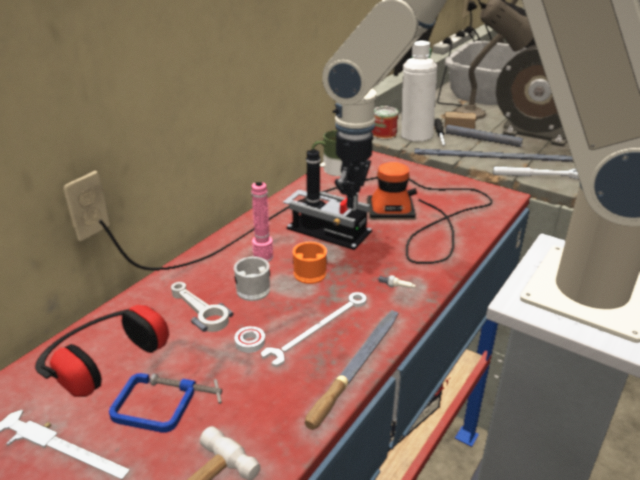

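The scene view shows the closed fingers at the tab (345,200), but no clear force was felt. I zoom in on both views.

```bash
python3 - <<'E'
import cv2,numpy as np
s=cv2.imread("pics/s1.png")[140:260,270:400]
a=cv2.resize(s,(433,400),interpolation=cv2.INTER_CUBIC);t=cv2.resize(cv2.imread("pics/t1.png"),(360,400))
cv2.imwrite("pics/z1.png",np.hstack([a,t]))
E
```

```text
(no output)
```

View pics/z1.png

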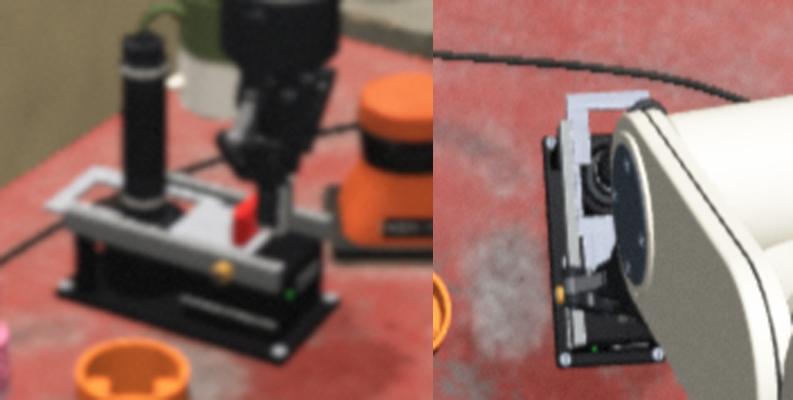

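The plate has moved: its far end now sticks out past the dock. I push on in 1 mm steps until the end stop shows as force.

```bash
python3 - <<'E'
from h import *
from rig import manip as m
e=np.r_[ex,0];f0=np.array([-.2,-.0,-.1])
for s in np.arange(-.096,-.080,.001):
    m.servo_line(dk(s,.097),rate=.02)
    p=m.get_position();f=m.get_contact_force()
    print(round(s,4),((p[:2]-A)@ex).round(4),f.round(1))
    if abs(f@e)>14: break
m.servo_line(dk(-.14,.097),rate=.1)
m.servo_line(dk(-.155,.27),rate=.25)
m.move_to([.40,-.15,.35],rv([0,0,-1],[-ex[1],ex[0],0]) if 0 else m.get_ee_rot())
m.command_gripper(.085)
print(m.get_time())
c=m.camera("top");pickle.dump(c,open("c2.pkl","wb"))
t=cv2.resize(c["image"][110:260,370:470,::-1],(360,540),interpolation=cv2.INTER_CUBIC)
c=m.camera("scene");pickle.dump(c,open("s2.pkl","wb"));s=cv2.resize(c["image"][140:260,270:390,::-1],(432,432),interpolation=cv2.INTER_CUBIC)
s=np.vstack([s,np.zeros((108,432,3),np.uint8)])
cv2.imwrite("pics/z2.png",np.hstack([t,s]))
E
```

```text
-0.096 -0.0968 [-4.9 -0.3  3.6]
-0.095 -0.0967 [-7.6  0.2  4.9]
-0.094 -0.0967 [-9.4 -0.3  7.5]
-0.093 -0.0967 [-12.6  -0.4   9.7]
-0.092 -0.0966 [-15.8  -0.9  10.7]
12.9583
```

View pics/z2.png

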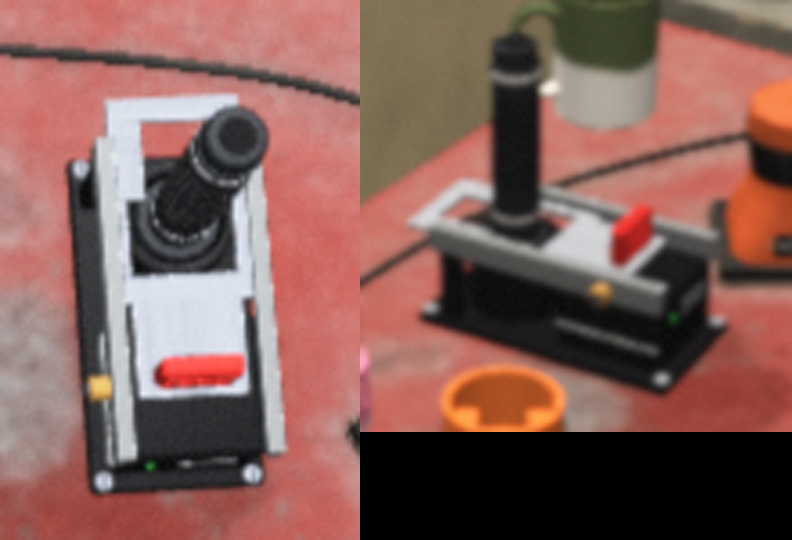

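The lock is fully open: it hit a hard stop at the predicted travel, and the wide opening surrounds the head. Next I check the axis across the two views, then grasp and lift.

```bash
python3 - <<'E'
from h import *
from rig import manip as m
c=pickle.load(open("c2.pkl","rb"));s=pickle.load(open("s2.pkl","rb"))
o1,d1=ray(c,435.6,147.5);o2,d2=ray(s,313,151)
t=np.linalg.lstsq(np.c_[d1,-d2],o2-o1,rcond=None)[0];print("tri",o1+t[0]*d1,o2+t[1]*d2)
o=m.get_ee_rot()
h=np.array([.5455,.3728]);h/=np.linalg.norm(h);mouth=np.r_[.5455,.3728,.058]
d=np.r_[h,-1]/2**.5
F=mouth-(.125+.138)*d
for sg in(1,-1): print(sg,F,m.solve_ik(F,rv(d,sg*np.array([-h[1],h[0],0]))))
print(m.get_joint_positions().round(2),m.solve_ik(dk(0,.4),o))
m.move_to(dk(0,.29),o)
m.servo_line(dk(0,.150),rate=.1)
print("above",m.get_contact_force().round(1),m.get_time())
m.command_gripper(.02,60)
print("grip",m.get_width(),m.get_contact_force().round(1),m.get_position())
m.servo_line(dk(0,.165),rate=.05);print(m.get_contact_force().round(1),m.get_width())
if np.abs(m.get_contact_force()).max()<12:
    m.servo_line(dk(0,.40),rate=.15);print(m.get_contact_force().round(1),m.get_width())
print(m.get_time(),m.get_position())
c=m.camera("scene");cv2.imwrite("pics/s3.png",c["image"][:,:,::-1])
E
```

```text
tri [0.58711659 0.10891976 0.18890606] [0.58717092 0.10895187 0.1889166 ]
1 [0.39196109 0.26787001 0.24396908] [0.55660349 0.07932861 2.41034424 2.91669711 0.13641242 1.76332651]
-1 [0.39196109 0.26787001 0.24396908] [ 0.55660349  0.07932861  2.41034424  2.91669711  0.13641242 -1.37826615]
[-0.39  0.    1.93 -0.    1.2  -2.04] [ 1.61617877e-01  2.54192814e-01  1.52993735e+00 -1.42397309e-05
  1.35846934e+00 -1.49094877e+00]
above [-0.5  0.1  0.3] 15.8417
grip 0.029799477499551617 [-0.4 -0.   3.4] [0.58945225 0.10816879 0.15037082]
[-6.5  0.4  2.8] 0.02970171117994536
[-1.3  0.3 -1.6] 0.029676291194057063
18.5583 [0.58877711 0.1080284  0.39901364]
```

View pics/s3.png

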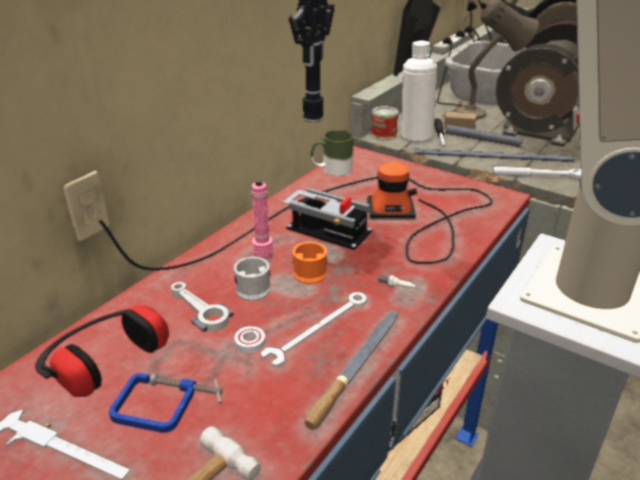

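The torch is clear of the dock (head at (313,108)) and the lock is still open. The radial aim puts joint 5 near its limit, so I scan other aim directions.

```bash
python3 - <<'E'
from h import *
from rig import manip as m
q0=m.get_joint_positions();print(q0.round(2))
mouth=np.r_[.5455,.3728,.058]
for a in range(-180,180,15):
    b=np.radians(a);h=np.array([np.cos(b),np.sin(b)]);d=np.r_[h,-1]/2**.5;F=mouth-.263*d
    y=np.array([-h[1],h[0],0])
    best=None
    for k in range(0,360,30):
        o=rv(d,Ro.from_rotvec(d*np.radians(k)).apply(y));q=m.solve_ik(F,o)
        if q is not None:
            J=np.abs(q-q0).max()
            if best is None or J<best[0]: best=(J,k,q.round(2))
    print(a,F.round(2),best)
E
```

```text
[ 0.16  0.26  1.53  0.    1.36 -1.49]
-180 [0.73 0.37 0.24] (np.float64(1.1002653031779066), 120, array([ 0.37,  1.17,  0.43,  0.34,  2.26, -2.13]))
-165 [0.73 0.42 0.24] (np.float64(1.3394754668696365), 120, array([ 0.46,  1.28,  0.19,  0.22,  2.43, -2.31]))
-150 [0.71 0.47 0.24] None
-135 [0.68 0.5  0.24] None
-120 [0.64 0.53 0.24] (np.float64(1.240374208745655), 150, array([ 0.75,  1.24,  0.29, -0.3 ,  2.36, -2.52]))
-105 [0.59 0.55 0.24] (np.float64(0.9976547997311336), 180, array([ 0.84,  1.12,  0.53, -0.4 ,  2.18, -2.15]))
-90 [0.55 0.56 0.24] (np.float64(0.7714121246751786), 210, array([ 0.93,  1.  ,  0.78, -0.48,  1.99, -1.74]))
-75 [0.5  0.55 0.24] (np.float64(0.8545387207424249), 210, array([ 1.02,  0.88,  1.02, -0.56,  1.8 , -1.83]))
-60 [0.45 0.53 0.24] (np.float64(0.9287300899623647), 240, array([ 1.09,  0.76,  1.27, -0.64,  1.6 , -1.39]))
-45 [0.41 0.5  0.24] (np.float64(0.9891560772073797), 240, array([ 1.15,  0.63,  1.51, -0.73,  1.4 , -1.45]))
-30 [0.38 0.47 0.24] (np.float64(1.027702369775808), 240, array([ 1.19,  0.51,  1.74, -0.85,  1.2 , -1.5 ]))
-15 [0.37 0.42 0
[... 607 characters left out ...]
[-0.02,  0.31,  2.08,  1.09,  0.89, -1.59]))
90 [0.55 0.19 0.24] (np.float64(0.913780795358803), 120, array([-0.04,  0.43,  1.87,  0.91,  1.1 , -1.63]))
105 [0.59 0.19 0.24] (np.float64(0.7820994911857225), 90, array([-0.01,  0.56,  1.64,  0.78,  1.31, -2.21]))
120 [0.64 0.21 0.24] (np.float64(0.6778369119313249), 120, array([ 0.04,  0.68,  1.41,  0.68,  1.51, -1.74]))
135 [0.68 0.24 0.24] (np.float64(0.590141231329918), 120, array([ 0.11,  0.81,  1.17,  0.59,  1.7 , -1.81]))
150 [0.71 0.28 0.24] (np.float64(0.6740107940124148), 120, array([ 0.19,  0.93,  0.92,  0.51,  1.9 , -1.89]))
165 [0.73 0.32 0.24] (np.float64(0.8554025683692714), 120, array([ 0.28,  1.05,  0.68,  0.43,  2.08, -2.  ]))
```

```bash
python3 - <<'E'
from h import *
from rig import manip as m
mouth=np.r_[.5455,.3728,.058]
b=np.radians(-50);h=np.array([np.cos(b),np.sin(b)]);d=np.r_[h,-1]/2**.5;F=mouth-.263*d
y=np.array([-h[1],h[0],0])
o=rv(d,Ro.from_rotvec(d*np.radians(240)).apply(y))
H=F+[0,0,.15]
print(F,m.solve_ik(H,o),m.solve_ik(F,o))
m.move_to(H,o);print(m.get_time(),m.get_width(),m.get_contact_force().round(1))
m.servo_line(F,o,rate=.08);m.hold(.5)
print(m.get_time(),m.get_position(),F,m.get_width(),m.get_contact_force().round(1),np.abs(m.get_joint_vel()).max())
print("axis",Ro.from_rotvec(m.get_ee_rot()).as_matrix()[:,0],d)
D={}
for n in("scene","top"):
    D[n]=m.camera(n)
    L=mouth-.125*d;print(n,"lens",proj(D[n],L),"tail",proj(D[n],L-.175*d),"mouth",proj(D[n],mouth))
pickle.dump(D,open("c4.pkl","wb"))
s=cv2.resize(D["scene"]["image"][150:330,160:310,::-1],(400,480),interpolation=cv2.INTER_CUBIC)
t=cv2.resize(D["top"]["image"][110:290,180:330,::-1],(400,480),interpolation=cv2.INTER_CUBIC)
cv2.imwrite("pics/z4.png",np.hstack([s,t]))
E
```

```text
[0.42596138 0.51526058 0.24396908] [ 1.1325545   0.53064243  1.31639012 -0.70003782  1.6644083  -1.59226905] [ 1.1325545   0.67261999  1.42712134 -0.70056477  1.47074759 -1.42966443]
20.2167 0.0298768456344584 [ 0.1 -0.8 -1.3]
22.7417 [0.42595143 0.51527256 0.24394768] [0.42596138 0.51526058 0.24396908] 0.029708112903594396 [-0.2  0.3 -1.8] 0.0018936884890197923
axis [ 0.45454422 -0.54166819 -0.70709627] [ 0.45451948 -0.54167522 -0.70710678]
scene lens [249.59525722 255.07617034] tail [244.570338   232.70604169] mouth [252.28897224 267.06815449]
top lens [219.36716778 209.19823212] tail [127.16164056 248.02611241] mouth [268.92723311 188.32841724]
```

View pics/z4.png

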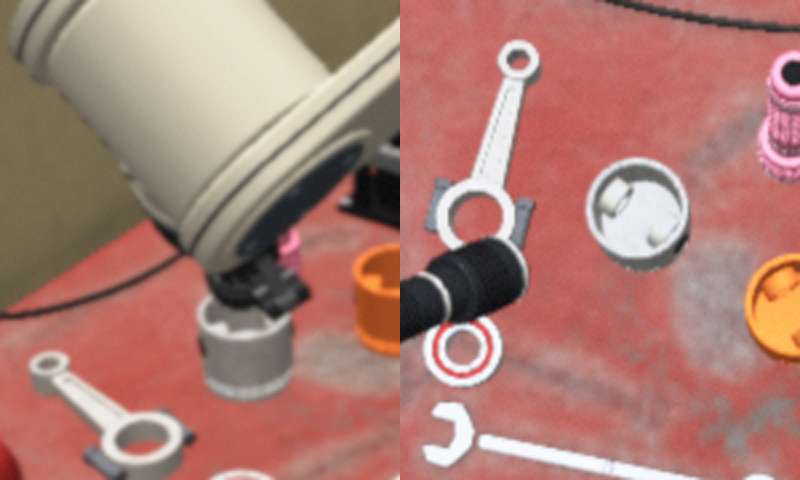

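The top view shows the torch's front rim at about (221,210), against (219,209) predicted, aimed at the grey piston at (269,188). The scene view is blocked by the arm. I measure the axis line with a dark mask.

```bash
python3 - <<'E'
from h import *
c=pickle.load(open("c4.pkl","rb"))["top"];im=c["image"]
g=im.max(2);m=(g<75).astype(np.uint8);w=np.zeros_like(m);w[185:250,150:232]=1;m&=w
n,l,st,_=cv2.connectedComponentsWithStats(m);print(st[1:][st[1:,4]>30])
mouth=np.r_[.5455,.3728,.058];b=np.radians(-50);d=np.r_[np.cos(b),np.sin(b),-1]/2**.5
# axis: midpoints of dark runs perpendicular to predicted axis
L=proj(c,mouth-.125*d);T=proj(c,mouth-.3*d);u=(L-T)/np.linalg.norm(L-T);v=np.array([-u[1],u[0]])
M=cv2.GaussianBlur(g,(3,3),0)
P=[]
for s in np.arange(-60,4,2.):
    r=np.arange(-22,22,.25);q=L+s*u+r[:,None]*v
    val=cv2.remap(M,q[:,0].astype(np.float32),q[:,1].astype(np.float32),cv2.INTER_LINEAR).ravel()
    k=r[val<85]
    if len(k): P.append((s,(k.min()+k.max())/2,k.max()-k.min()))
for p in P: print(np.round(p,1),end=" ")
cv2.imwrite("pics/z5.png",cv2.resize(im[170:250,150:290,::-1],None,fx=5.5,fy=5.5,interpolation=cv2.INTER_CUBIC))
E
```

```text
[[190 200  36  31 732]
 [150 214  47  36 901]
 [150 219  11  10  77]]
[-60.   -0.4  23.2] [-58.    3.6  14.8] [-56.   3.  16.] [-54.    0.8  20.5] [-52.    0.9  20.8] [-50.    0.9  20.8] [-48.    0.6  20.8] [-46.    0.6  20.8] [-44.    0.5  20.5] [-42.    0.8  20.5] [-40.    0.6  20.2] [-38.    0.6  19.8] [-36.    0.5  19. ] [-34.    0.4  18.8] [-32.    0.9  18.2] [-30.    1.5  16.5] [-28.    3.6  12.2] [-26.    0.1  23.2] [-24.    0.2  25. ] [-22.    0.4  25.8] [-20.    0.4  26.2] [-18.    0.4  26.2] [-16.    0.5  25.5] [-14.    0.6  25.8] [-12.    0.8  26. ] [-10.    0.6  26.2] [-8.   0.8 26. ] [-6.   0.6 25.8] [-4.   0.8 25.5] [-2.   0.9 24.2] [ 0.   1.2 22. ] [ 2.   1.8 18. ]
```

View pics/z5.png

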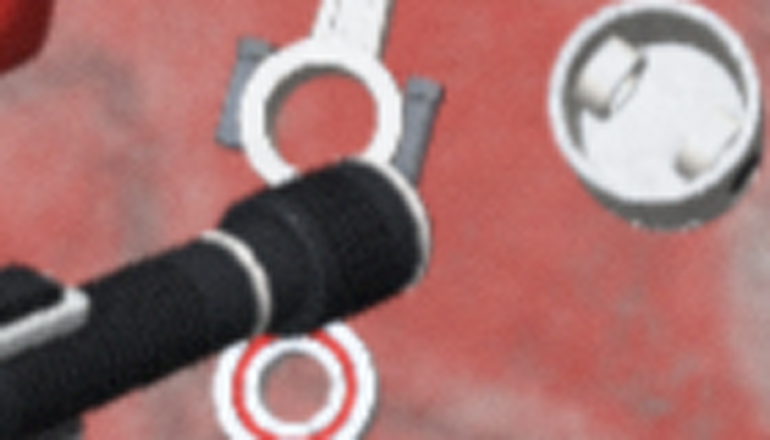

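```bash
python3 - <<'E'
from rig import manip as m
print(m.get_time(),m.get_width(),m.get_contact_force().round(1));m.sign_off()
E
```

```text
22.8417 0.02953321500129539 [ 0.1  0.5 -1.8]
the job is handed in; nothing more can be done
```

The job is handed in at 22.8 s of the 45 s allowed. The arm is holding the torch at 45°, pointed into the middle of the grey piston's mouth from a planned 12.5 cm.

- **Lock:** I pushed the red tab until it met a hard stop within 1 mm of the expected open position. The pictures taken after I backed off show it still open.
- **Torch:** I gripped it by the handle, drew it straight up out of the cup and tilted it. A brief sideways drag of about 6.5 N showed in the first 15 mm of the lift, then vanished.
- **Aim:** in the top view the torch's axis lies within about 1 mm of the planned line to the mouth. The tool's tilt matches the plan.
- **Holding:** the wrist reads only about the torch's weight, 1.8 N, so nothing else is being touched. The grip width is steady at 29.5 mm.
- **Other parts:** the piston, connecting rod and bearing looked undisturbed in the last top view.

**Not checked directly:** the arm blocked the scene camera at the end. The lens distance and the tilt in the vertical plane therefore rest on the arm's own readings and the top view. My hand reading of the lens centre was about 2 pixels (roughly 3 mm) off the prediction, well within the 10–15 cm window.

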